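Sort the unloaded kiln

TASK

The kiln has just been unloaded onto the bench: sort what came out. Stand the two square kiln props upright in the slatted wooden crate, stand the two small cups mouth up on the floor of the white tray, and lay the lid knob up on the round wooden batt with no part of it over the edge. Leave the little vase and the glaze jar where they stand.

Things in the scene. Friction and masses are not known exactly. Their poses are not given: they have to be found in the camera images.
- prop_a: Square kiln prop of buff fired clay standing upright, a plain block 36 x 36 x 70 mm high with a dark round mark (20 mm) on top. Origin: centre of its underside; z up its length, x, y square to its sides, at most 0.4 rad off the world axes at the start. About 0.15 kg; one of two alike. Loose on the bench (z = 0), in a row of seven along y, at least 86 mm apart, free before and behind in x.
- prop_b: Square kiln prop of buff fired clay standing upright, a plain block 36 x 36 x 70 mm high with a dark round mark (20 mm) on top. Origin: centre of its underside; z up its length, x, y square to its sides, at most 0.4 rad off the world axes at the start. About 0.15 kg; one of two alike. Loose on the bench (z = 0), in a row of seven along y, at least 86 mm apart, free before and behind in x.
- cup_a: Small unglazed buff clay cup without handle, standing mouth up: a straight round tumbler 56 mm outside diameter (50 mm at the foot), 62 mm high, wall 4 mm. Origin: centre of its underside; z up out of the mouth. About 0.11 kg; one of two alike. Loose on the bench (z = 0), in a row of seven along y, at least 86 mm apart, free before and behind in x.
- cup_b: Small unglazed buff clay cup without handle, standing mouth up: a straight round tumbler 56 mm outside diameter (50 mm at the foot), 62 mm high, wall 4 mm. Origin: centre of its underside; z up out of the mouth. About 0.11 kg; one of two alike. Loose on the bench (z = 0), in a row of seven along y, at least 86 mm apart, free before and behind in x.
- lid: Unglazed buff clay pot lid lying flat, knob up: a disc 76 mm in diameter and 9 mm thick with a cylindrical knob 24 mm in diameter in its middle, from 9 to 34 mm above the underside. Origin: centre of its underside; z up through the knob. About 0.10 kg. Grip it by the knob. Loose on the bench (z = 0), in a row of seven along y, at least 86 mm apart, free before and behind in x.
- vase: Bystander: small closed-top buff clay bottle vase, round belly 58 mm in diameter, narrow neck 22 to 30 mm, 72 mm high. Origin: centre of its underside, z up. It is not part of the job and stays where it is. Loose on the bench (z = 0), in a row of seven along y, at least 86 mm apart, free before and behind in x.
- glaze_jar: Bystander: round amber glass jar with a white cap, 50 mm in diameter, 66 mm high. Origin: centre of its underside, z up. It is not part of the job and stays where it is. Loose on the bench (z = 0), in a row of seven along y, at least 86 mm apart, free before and behind in x.
- crate: Wooden crate for kiln props, open on top, with slatted sides; fixed to the bench. Outside 150 (x) x 190 (y) x 45 mm high, walls and floor 6 mm, so the inner floor is 138 x 178 mm. Origin: centre of its underside; x the short side, y the long side, z up. One of three targets in a row along y beyond the loose things, turned at most 0.1 rad.
- tray: White plastic tray for cups, shallow and rectangular, open on top; fixed to the bench. Outside 150 (x) x 190 (y) x 18 mm high, walls and floor 5 mm, so the inner floor is 140 x 180 mm. Origin: centre of its underside; x the short side, y the long side, z up. One of three targets in a row along y beyond the loose things, turned at most 0.1 rad.
- batt: Round potter's batt: a flat dark wooden disc 170 mm in diameter and 15 mm thick without rim; fixed to the bench. Origin: centre of its underside, z up; its top is 15 mm above the origin. One of three targets in a row along y beyond the loose things, turned at most 0.1 rad.
There are look-alikes about, which are no part of the job. What is shaped like the lid but blue is not meant.

How it is judged:
At the end, for the whole second after the job is handed in: Props upright on the crate floor, cups mouth up on the tray floor (tilt under 0.12 rad), lid flat, knob up, its centre within 50 mm of the batt's; all released and at rest (under 0.02 m/s, 0.2 rad/s); vase and jar upright (0.15 rad), within 30 mm of their start (x of prop_a in the frame of crate between -0.069 and 0.069 m and y of prop_a in the frame of crate between -0.089 and 0.089 m and z of prop_a in the frame of crate between 0 and 0.014 m and x of prop_b in the frame of crate between -0.069 and 0.069 m and y of prop_b in the frame of crate between -0.089 and 0.089 m and z of prop_b in the frame of crate between 0 and 0.014 m and x of cup_a in the frame of tray between -0.07 and 0.07 m and y of cup_a in the frame of tray between -0.09 and 0.09 m and z of cup_a in the frame of tray between 0 and 0.012 m and x of cup_b in the frame of tray between -0.07 and 0.07 m and y of cup_b in the frame of tray between -0.09 and 0.09 m and z of cup_b in the frame of tray between 0 and 0.012 m and horizontal distance between lid and batt below 0.05 m and z of lid in the frame of batt between 0.01 and 0.022 m and angle between each of prop_a, prop_b, cup_a, cup_b, lid's own z axis and vertical below 0.12 rad and linear speed of each of prop_a, prop_b, cup_a, cup_b, lid below 0.02 m/s and angular speed of each of prop_a, prop_b, cup_a, cup_b, lid below 0.2 rad/s and distance of each of vase, glaze_jar from where it was at the start of the episode below 0.03 m and angle between each of vase, glaze_jar's own z axis and vertical below 0.15 rad); the robot touches nothing.
It fails at once if the vase is knocked over or moved more than 30 mm (distance of vase from where it was at the start of the episode above 0.03 m or angle between vase's own z axis and vertical above 0.5 rad).
It fails at once if the glaze jar is knocked over or moved more than 30 mm (distance of glaze_jar from where it was at the start of the episode above 0.03 m or angle between glaze_jar's own z axis and vertical above 0.5 rad).
It also fails if it takes over 118 s, if anything falls off the work surface, if the arm or the gripper's body presses on something with over 40 N, if the wrist force passes 120 N, or if a joint passes its speed limit or range.

ROBOT

A 6-joint arm with a two-finger parallel gripper is mounted at the origin on the work surface. World frame = base frame: x ahead of the robot, y to its left, z up, the work surface at z = 0. Lengths are in m, angles in rad, forces in N, time in s.
With the tool pointing down it reaches from about 0.225 to 0.875 m from the base axis. Payload 3.4 kg.
Tool frame: the origin (TCP) lies between the finger pads; the fingertips stand 11 mm ahead of it and the grasp point (between the pads) lies 8 mm behind it; z points along the fingers, y is the line along which they close (so a half turn about z gives the same grasp; the last joint's range is limited). The gripper opens to 85 mm and grips with 20 to 120 N. Pads are 22 mm wide; open, the fingers measure 114 mm over their backs; the gripper's body (76 mm by 85 mm) begins 54 mm behind the grasp point. The pads swing forward as they close: fully open they stand 13 mm farther back than shut.
Start: joints at [1.056, 0.276, 1.505, -0, 1.361, -0.121], TCP at [0.221, 0.531, 0.242] pointing down, gripper open.
Joint ranges: [-2.89, 2.89], [-0.75, 2.08], [0.22, 2.7], [-1.18, 4.32], [0.11, 2.71], [-2.7, 2.7]. Speed limits (rad/s): [2.57, 2.57, 3.14, 3.14, 3.14, 3.14].

INTERFACE

Orientations are given as a unit quaternion [w, x, y, z].
In Python, from rig import sensors, eyes, manip gives the robot as it stands.
- The arm moves only by the tool drive_tool, never from a script. Its argument "deltas" is a list of rows, each an object with "linear": the shift along the world's x, y, z in mm, a list of three; "twist": the turn about the world's z in degrees; "claw": the opening, from 0 (shut) to 1 (fully open). In form: [{"linear": [tx, ty, tz], "twist": twist, "claw": claw}, ...]. A call has 1 to 12 rows; each row is the pose to reach, as a shift and turn from the pose commanded when the call began; what a row does not reach only later rows make up. A row lasts 1/12 s, in which the tool goes at most 41.7 mm and 7.16 degrees, less where a joint would pass 70% of its speed; a pose out of reach is approached as far as the arm can. A call with a gripper value outside its range is refused whole. The fingers move at their own pace and stop on an object; "squeeze" is the grip in N (left out, the last holds). Time passes only in rows, so rows that repeat a pose let the fingers close. It gives the time, the measured TCP pose, the force, the opening and the grip force at its end, in the units of the state.
- sensors.get_state(): the state, without advancing time (a new reading comes with each control period).
- eyes.get_image(name): name is "scene" or "side" or "wrist"; returns the picture (400x640x3 uint8, red, green, blue); there is no depth.
- eyes.camera_model(name): a dict with "intrinsics" (3x3 intrinsics, pixels), "dist" ([k1, k2, p1, p2, k3] as OpenCV has them; the pictures are not rectified), "R" (3x3) and "t" (3): a world point X has camera coordinates R X + t. Camera axes: x right, y down, z forward; pixel columns grow to the right and rows downward; lengths in m; the calibration is good to about 2 mm. A picture is of the moment at which its call begins: read the wrist's pose just before it. camera_model takes no time and is no camera call; for the wrist camera it gives the pose at the moment of the call.
- manip.sign_off(): hands the job in; it is judged then, once.
The state is a dict: "clock": time; "qpos": joint angles; "qd": joint speeds; "effort": joint torques, N m; "position": TCP position; "ee_rot": TCP orientation; "contact_force": force on the tool from outside, world axes, zero at the start; "moment": the same for the moment, N m; "width": finger opening in m; "gripper_force": force on a finger pad.
Only numpy, scipy, OpenCV 4.12 (cv2) and the standard library are available. Lean on these libraries where they do the work, as an engineer would, in place of code of your own. Each camera call takes 0.05 s, during which the arm holds its last target. There are 200 camera calls.

## Working session

There is one attempt and no reset: what is moved stays moved. The work goes in short steps, Python scripts to look and compute and a tool call to move; the robot and the scene stay as the last step left them, time stands still between calls to the robot, and variables do not carry over. Pictures are saved under pics/ and viewed, at most 14 in all, crops included, and the job is handed in when it is done.

Besides the shell and the picture viewer there is one more tool, called as name(argument=value, ...), one argument or row to a line, values as JSON. drive_tool: Moves the arm, as the interface text tells. Its arguments: {"type":"object","properties":{"deltas":{"type":"array","items":{"type":"object","properties":{"linear":{"type":"array","items":{"type":"number"}},"twist":{"type":"number"},"claw":{"type":"number"}}}},"squeeze":{"type":"number"}},"required":["deltas"]}

```bash
mkdir -p pics; ls
python3 - <<'E'
from rig import sensors, eyes
import cv2
print(sensors.get_state())
for n in ("scene","side","wrist"):
    cv2.imwrite(f"pics/{n}0.png",eyes.get_image(n)[...,::-1]); m=eyes.camera_model(n); print(n,m)
E
```

```text
pics
{'clock': 0.0, 'qpos': array([ 1.05599205e+00,  2.76600797e-01,  1.50617239e+00,  2.05102877e-06,
        1.36071890e+00, -1.20997879e-01]), 'qd': array([-0.00059207,  0.00126632, -0.00066297, -0.00080587, -0.00078496,
        0.00168489]), 'effort': array([-7.21720826e-04, -4.16777551e+01, -2.45801890e+01, -5.36811785e-04,
        1.11363214e-02, -2.92764319e-06]), 'position': array([0.22036934, 0.53051708, 0.24142076]), 'ee_rot': array([-2.97809431e-04,  1.95633434e-01,  9.80676633e-01, -9.01818302e-04]), 'contact_force': array([ 0.02013469,  0.68471463, -1.17079436]), 'moment': array([-0.0301876 , -0.01721712, -0.02938881]), 'gripper_force': 0.0, 'width': 0.08546226907282699}
scene {'intrinsics': array([[387.40525006,   0.        , 312.06412639],
       [  0.        , 387.40525006, 199.70082593],
       [  0.        ,   0.        ,   1.        ]]), 'dist': array([-0.0527722,  0.       ,  0.       ,  0.       ,  0.       ]), 'R': array([[-0.6891786 ,  0.72458984,  0.0015577 ],
       [ 0.60463139,  0.57626467, -0.54985445],
       [-0.3993166 , -0.37800608, -0.83525904]]), 't'
[... 272 characters left out ...]
     ,  0.        ,  0.        ]), 'R': array([[ 0.98158072, -0.19062615, -0.0126868 ],
       [-0.12810763, -0.60748423, -0.78393325],
       [ 0.14173114,  0.77111905, -0.62071547]]), 't': array([-0.47300171,  0.08930138,  1.00914526])}
wrist {'intrinsics': array([[281.60635692,   0.        , 316.05958948],
       [  0.        , 281.60635692, 196.86650848],
       [  0.        ,   0.        ,   1.        ]]), 'dist': array([-0.03799449,  0.        ,  0.        ,  0.        ,  0.        ]), 'R': array([[ 0.38351036,  0.92353502, -0.00169162],
       [ 0.88725917, -0.36793676,  0.27819725],
       [ 0.25630249, -0.10819243, -0.96052248]]), 't': array([-0.57427158, -0.03543739,  0.37952746])}
```

View pics/scene0.png

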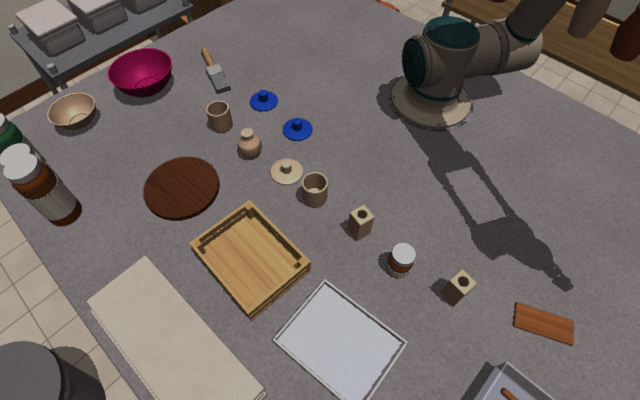

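View pics/side0.png

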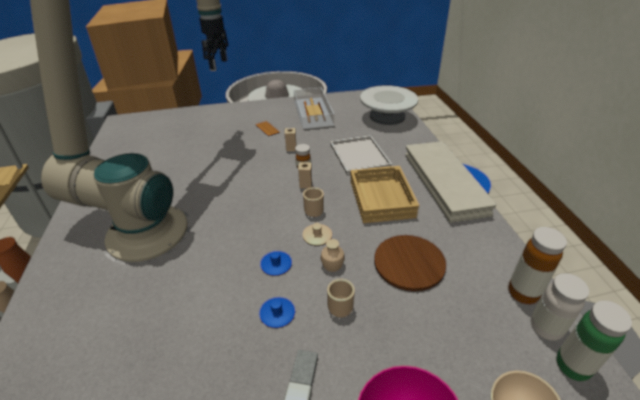

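Scene shows cups (219,117) and (315,190), vase (249,143), lid (287,171), props (361,222) and (459,289), jar (402,260), batt (181,187), crate (250,258), tray (340,342). The side view shows the same row from prop (290,140) down to cup (341,300).

```bash
cat > h.py <<'E'
import numpy as np, cv2
from rig import sensors, eyes
def ray(m,px):
    n=cv2.undistortPoints(np.array([[px]],float),m["intrinsics"],np.array(m["dist"]))[0,0]
    R=np.array(m["R"]); return -R.T@m["t"], R.T@np.array([n[0],n[1],1.])
def plane(m,px,z):
    c,d=ray(m,px); return c+d*(z-c[2])/d[2]
def tri(obs):
    A=np.zeros((3,3));b=np.zeros(3);rs=[]
    for m,p in obs:
        c,d=ray(m,p);d=d/np.linalg.norm(d);P=np.eye(3)-np.outer(d,d);A+=P;b+=P@c;rs.append((P,c))
    X=np.linalg.solve(A,b); return X,max(np.linalg.norm(P@(X-c)) for P,c in rs)
def blobs(im,lo,hi,amin=60):
    k=cv2.inRange(cv2.cvtColor(im,cv2.COLOR_RGB2HSV),lo,hi)
    cs=cv2.findContours(k,cv2.RETR_EXTERNAL,cv2.CHAIN_APPROX_NONE)[0]
    return [c for c in cs if cv2.contourArea(c)>amin]
E
python3 - <<'E'
from h import *
np.set_printoptions(precision=3,suppress=True)
S=eyes.camera_model("scene");D=eyes.camera_model("side")
for n,a,b in [("prop1 mark",(462,281),(290,131)),("jar top",(403,251),(303,149)),("prop2 mark",(361,214),(305,167)),
 ("cup1 rim",(315,182),(314,194)),("lid knob top",(286,164),(317,226)),("vase top",(247,132),(333,243)),("cup2 rim",(219,108),(341,288)),("batt",(181,186),(410,261))]:
    X,r=tri([(S,a),(D,b)]);print(n,X,"res",round(r,4))
for n,z,ps in [("crate rim",.045,[(250,204),(310,262),(255,314),(192,248)]),("tray rim",.018,[(325,282),(405,344),(365,400),(275,342)])]:
    print(n,[plane(S,p,z)[:2].round(3) for p in ps])
print("crate side",[plane(D,p,.045)[:2].round(3) for p in [(351,172),(403,167),(417,207),(363,211)]])
print("tray side",[plane(D,p,.018)[:2].round(3) for p in [(331,142),(374,136),(392,165),(345,173)]])
for nm in("scene","side"):
  im=cv2.imread(f"pics/{nm}0.png")[...,::-1].copy()
  for c in blobs(im,(5,50,60),(28,255,255)):
    x,y,w,h=cv2.boundingRect(c); 
    print(nm,(x,y,w,h),end=' ')
  print()
E
```

```text
prop1 mark [0.431 0.339 0.068] res 0.0005
jar top [0.456 0.225 0.063] res 0.0018
prop2 mark [0.448 0.117 0.066] res 0.0001
cup1 rim [ 0.452 -0.006  0.06 ] res 0.0014
lid knob top [ 0.443 -0.102  0.031] res 0.0001
vase top [ 0.461 -0.208  0.072] res 0.0005
cup2 rim [ 0.452 -0.327  0.061] res 0.0018
batt [ 0.64  -0.243  0.009] res 0.0003
crate rim [array([ 0.576, -0.072]), array([0.585, 0.109]), array([0.723, 0.107]), array([ 0.722, -0.077])]
tray rim [array([0.586, 0.15 ]), array([0.574, 0.33 ]), array([0.692, 0.336]), array([0.729, 0.161])]
crate side [array([0.58 , 0.095]), array([0.739, 0.088]), array([ 0.71 , -0.098]), array([ 0.567, -0.084])]
tray side [array([0.568, 0.324]), array([0.725, 0.333]), array([0.726, 0.144]), array([0.571, 0.131])]
scene (502, 388, 16, 12) scene (514, 302, 60, 44) scene (449, 270, 28, 37) scene (350, 204, 24, 37) scene (189, 200, 122, 121) scene (302, 172, 26, 36) scene (11, 165, 36, 26) scene (270, 158, 33, 27) scene (143, 156, 76, 61) scene (238, 128, 24, 29) scene (206, 100, 26, 33) scene (47, 92, 48, 34) scene (392, 78, 78, 49) scene (201, 47, 14, 19) scene (430, 46, 14, 20) scene (475, 24, 26, 36) scene (441, 0, 199, 97) scene (375, 0, 25, 12) 
side (491, 370, 69, 30) side (508, 281, 34, 24) side (0, 281, 14, 32) side (327, 280, 28, 38) side (522, 238, 42, 35) side (0, 236, 31, 47) side (374, 235, 73, 54) side (303, 223, 41, 49) side (105, 208, 82, 53) side (350, 165, 70, 59) side (0, 163, 29, 46) side (75, 160, 79, 69) side (42, 156, 48, 48) side (295, 153, 29, 64) side (285, 128, 11, 24) side (255, 121, 25, 15) side (304, 97, 19, 25) side (407, 85, 233, 219) side (199, 0, 20, 10) side (86, 0, 106, 115) side (32, 0, 51, 154)
```

View pics/wrist0.png

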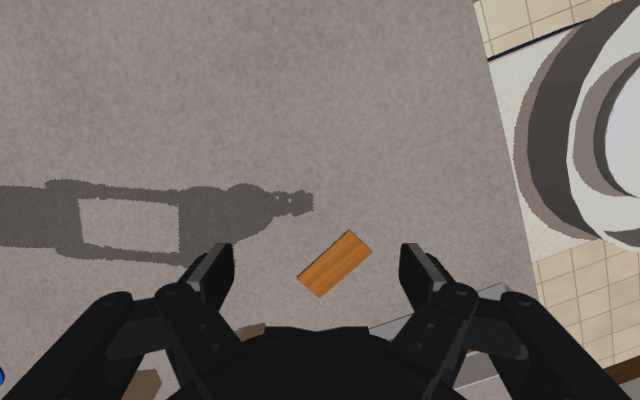

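drive_tool(
  deltas=[
    {"linear":[20,-22,0],"twist":-6.5,"claw":1},
    {"linear":[40,-44,0],"twist":-13,"claw":1},
    {"linear":[60,-66,0],"twist":-19.5,"claw":1},
    {"linear":[80,-88,0],"twist":-26,"claw":1},
    {"linear":[100,-110,0],"twist":-32.5,"claw":1},
    {"linear":[120,-132,0],"twist":-39,"claw":1},
    {"linear":[140,-154,0],"twist":-45.5,"claw":1},
    {"linear":[160,-176,0],"twist":-52,"claw":1},
    {"linear":[180,-198,0],"twist":-58,"claw":1},
    {"linear":[200,-220,0],"twist":-63,"claw":1},
    {"linear":[210,-232,0],"twist":-67.4,"claw":1},
    {"linear":[210,-232,0],"twist":-67.4,"claw":1},
  ],
)

```text
clock: 1.15
position: [0.4327, 0.2965, 0.242]
ee_rot: [0.001, 0.709, 0.705, -0.0]
contact_force: [-0.5, 0.5, -0.2]
width: 0.0853
gripper_force: 0.0
```

Run:
```python
from h import *
m=eyes.camera_model("wrist");im=eyes.get_image("wrist");np.savez("w1.npz",im=im,**m)
cv2.imwrite("pics/w1.png",im[...,::-1])
print(sensors.get_state()["position"],sensors.get_state()["ee_rot"])
for X in [(.431,.339,.07),(.448,.117,.07)]:
    p=cv2.projectPoints(np.array([X]),cv2.Rodrigues(np.array(m["R"]))[0],np.array(m["t"]),m["intrinsics"],np.array(m["dist"]))[0].ravel();print(p)
```

```text
[0.43132344 0.29792049 0.2419699 ] [-1.59968037e-04  7.07602026e-01  7.06611099e-01 -3.20283140e-04]
[314.99110161 142.99952831]
[329.11114503 317.10553501]
```

View pics/w1.png

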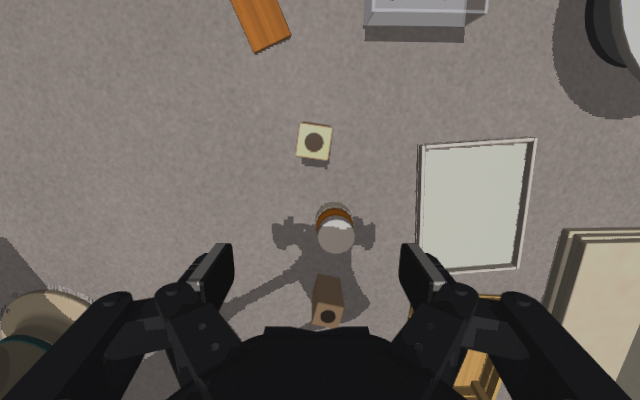

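The wrist view shows prop_a's bright top with its mark at (314,142), the jar at (336,235), prop 2 at (328,310) and the tray with corners (418,145) and (537,138).

Run:
```python
from h import *
d=np.load("w1.npz");im=d["im"];m={k:d[k] for k in("intrinsics","dist","R","t")}
for nm,(x0,x1,y0,y1),lo in [("p1",(285,345,110,172),(15,30,150))]:
    s=im[y0:y1,x0:x1].copy()
    c=max(blobs(s,lo,(40,255,255),100),key=cv2.contourArea).reshape(-1,2)+[x0,y0]
    W=np.array([plane(m,p,.07)[:2] for p in c.astype(float)],np.float32)
    print(nm,cv2.minAreaRect(W))
for p in [(418,145),(537,138),(518,268)]: print(plane(m,p,.018))
S=eyes.camera_model("scene")
print("mark tri scene+wrist",tri([(S,(462,281)),(m,(314,142))]),"tray corner tri",tri([(S,(405,344)),(m,(418,145))]))
# prop2 yaw in wrist: corners seen
im2=im[265:330,300:355]; cv2.imwrite("pics/p2.png",cv2.resize(im2[...,::-1],None,fx=8,fy=8,interpolation=cv2.INTER_NEAREST))
```

```text
p1 ((0.429243803024292, 0.34067797660827637), (0.03468943014740944, 0.03554806485772133), 81.93567657470703)
[0.56013923 0.33128481 0.018     ]
[0.71307496 0.34069093 0.018     ]
[0.72546847 0.15467701 0.018     ]
mark tri scene+wrist (array([0.42986353, 0.33935376, 0.06471248]), np.float64(0.0002209224843451497)) tray corner tri (array([ 0.56749195,  0.32972308, -0.00222699]), np.float64(0.0005329865029841))
```

drive_tool(
  deltas=[
    {"linear":[-1,14,-15],"twist":-4,"claw":1},
    {"linear":[-1,30,-40],"twist":-8,"claw":1},
    {"linear":[-1,42,-70],"twist":-8,"claw":1},
    {"linear":[-1,42,-100],"twist":-8,"claw":1},
    {"linear":[-1,42,-130],"twist":-8,"claw":1},
    {"linear":[-1,42,-155],"twist":-8,"claw":1},
    {"linear":[-1,42,-175],"twist":-8,"claw":1},
    {"linear":[-1,42,-190],"twist":-8,"claw":1},
    {"linear":[-1,42,-198],"twist":-8,"claw":1},
    {"linear":[-1,42,-200],"twist":-8,"claw":1},
    {"linear":[-1,42,-200],"twist":-8,"claw":0.3},
    {"linear":[-1,42,-200],"twist":-8,"claw":0.1},
  ],
  squeeze=40,
)

```text
clock: 2.2
position: [0.43, 0.3418, 0.0432]
ee_rot: [0.0, 0.754, 0.657, 0.001]
contact_force: [-0.7, -0.4, -0.1]
width: 0.064
gripper_force: 0.0
```

drive_tool(
  deltas=[
    {"linear":[0,0,0],"twist":0,"claw":0.1},
    {"linear":[0,0,0],"twist":0,"claw":0.1},
    {"linear":[0,0,0],"twist":0,"claw":0.1},
    {"linear":[0,0,0],"twist":0,"claw":0.1},
  ],
)

```text
clock: 2.53
position: [0.4304, 0.3415, 0.0435]
ee_rot: [0.0, 0.755, 0.656, 0.001]
contact_force: [-0.2, 0.8, 4.7]
width: 0.0362
gripper_force: 40.6
```

drive_tool(
  deltas=[
    {"linear":[0,0,10],"twist":0,"claw":0.1},
    {"linear":[0,0,30],"twist":0,"claw":0.1},
    {"linear":[5,-5,60],"twist":0,"claw":0.1},
    {"linear":[15,-20,85],"twist":1,"claw":0.1},
    {"linear":[30,-45,105],"twist":2,"claw":0.1},
    {"linear":[50,-75,110],"twist":3,"claw":0.1},
    {"linear":[67,-107,110],"twist":4,"claw":0.1},
    {"linear":[84,-139,110],"twist":5,"claw":0.1},
    {"linear":[101,-171,110],"twist":6,"claw":0.1},
    {"linear":[118,-203,110],"twist":7,"claw":0.1},
    {"linear":[135,-235,110],"twist":8,"claw":0.1},
    {"linear":[152,-267,110],"twist":8,"claw":0.1},
  ],
)

```text
clock: 3.53
position: [0.5817, 0.0722, 0.1526]
ee_rot: [-0.0, 0.707, 0.707, -0.0]
contact_force: [0.3, 0.6, -1.4]
width: 0.0356
gripper_force: 40.3
```

drive_tool(
  deltas=[
    {"linear":[17,-32,0],"twist":0,"claw":0.1},
    {"linear":[34,-60,0],"twist":0,"claw":0.1},
    {"linear":[50,-85,0],"twist":0,"claw":0.1},
    {"linear":[62,-102,0],"twist":0,"claw":0.1},
    {"linear":[68,-112,0],"twist":0,"claw":0.1},
    {"linear":[68,-112,0],"twist":0,"claw":0.1},
  ],
)

```text
clock: 4.03
position: [0.6506, -0.0403, 0.1521]
ee_rot: [0.0, 0.708, 0.706, -0.0]
contact_force: [-0.5, 0.5, -1.7]
width: 0.0355
gripper_force: 40.3
```

Run:
```python
from h import *
m=eyes.camera_model("wrist");im=eyes.get_image("wrist");np.savez("w2.npz",im=im,**m)
cv2.imwrite("pics/w2.png",im[...,::-1]);print(sensors.get_state()["position"],sensors.get_state()["width"])
```

```text
[ 0.64926776 -0.03842236  0.15198254] 0.03537843578917462
```

View pics/w2.png

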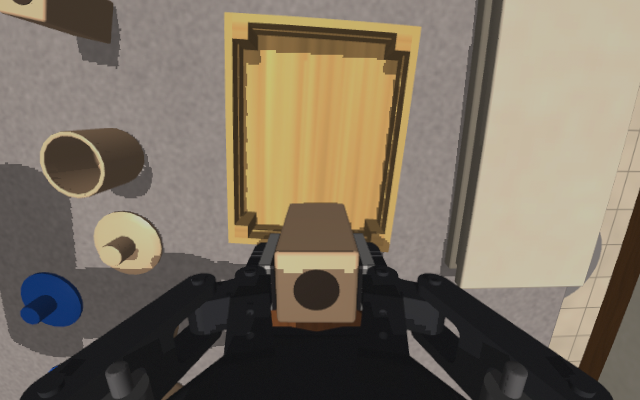

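The wrist view shows the crate's outer rim with corners (225,14), (420,28), (390,250) and (229,243), with the prop held upright between the fingers.

Run:
```python
from h import *
d=np.load("w2.npz");m={k:d[k] for k in("intrinsics","dist","R","t")}
P=np.array([plane(m,p,.045)[:2] for p in [(225,14),(420,28),(390,250),(229,243)]]);print(P,P.mean(0))
S=eyes.camera_model("scene")
print(tri([(S,(310,262)),(m,(225,14))]))
print("held prop mark",plane(m,(317,290),.18),"cup rim",plane(m,(72,163),.062),"lid disc",plane(m,(128,242),.009))
```

```text
[[ 0.58112543  0.10553358]
 [ 0.72939139  0.09576455]
 [ 0.71902648 -0.09060193]
 [ 0.56848901 -0.08324517]] [0.64950808 0.00686276]
(array([0.58121967, 0.10693265, 0.03980917]), np.float64(0.0015313668000943089))
held prop mark [ 0.65020845 -0.0406004   0.18      ] cup rim [ 0.45029513 -0.00447928  0.062     ] lid disc [ 0.44501341 -0.09990714  0.009     ]
```

drive_tool(
  deltas=[
    {"linear":[-1,0,-15],"twist":-2,"claw":0.1},
    {"linear":[-2,0,-40],"twist":-4,"claw":0.1},
    {"linear":[-2,0,-65],"twist":-4,"claw":0.1},
    {"linear":[-2,0,-85],"twist":-4,"claw":0.1},
    {"linear":[-2,0,-95],"twist":-4,"claw":0.1},
    {"linear":[-2,0,-100],"twist":-4,"claw":0.1},
    {"linear":[-2,0,-103],"twist":-4,"claw":0.1},
    {"linear":[-2,0,-103],"twist":-4,"claw":0.1},
    {"linear":[-2,0,-103],"twist":-4,"claw":0.7},
    {"linear":[-2,0,-103],"twist":-4,"claw":0.7},
    {"linear":[-2,0,-103],"twist":-4,"claw":0.7},
    {"linear":[-2,0,-103],"twist":-4,"claw":0.7},
  ],
)

```text
clock: 5.08
position: [0.6483, -0.0382, 0.0502]
ee_rot: [0.001, 0.731, 0.682, 0.001]
contact_force: [0.4, 0.2, -0.4]
width: 0.0601
gripper_force: 0.0
```

drive_tool(
  deltas=[
    {"linear":[0,0,15],"twist":0,"claw":0.7},
    {"linear":[0,0,45],"twist":0,"claw":0.7},
    {"linear":[0,0,80],"twist":0,"claw":0.8},
    {"linear":[-10,5,115],"twist":1,"claw":1},
    {"linear":[-35,20,145],"twist":2,"claw":1},
    {"linear":[-65,37,170],"twist":3,"claw":1},
    {"linear":[-95,55,185],"twist":4,"claw":1},
    {"linear":[-125,72,192],"twist":4,"claw":1},
    {"linear":[-155,89,192],"twist":4,"claw":1},
    {"linear":[-180,103,192],"twist":4,"claw":1},
    {"linear":[-200,115,192],"twist":4,"claw":1},
    {"linear":[-200,115,192],"twist":4,"claw":1},
  ],
)

```text
clock: 6.08
position: [0.443, 0.0788, 0.2419]
ee_rot: [-0.001, 0.706, 0.708, -0.0]
contact_force: [-1.0, -0.1, -1.1]
width: 0.0851
gripper_force: 0.0
```

Run:
```python
from h import *
m=eyes.camera_model("wrist");im=eyes.get_image("wrist");np.savez("w3.npz",im=im,**m)
cv2.imwrite("pics/w3.png",im[...,::-1]);print(sensors.get_state()["position"])
p=cv2.projectPoints(np.array([(.448,.117,.07)]),cv2.Rodrigues(np.array(m["R"]))[0],np.array(m["t"]),m["intrinsics"],np.array(m["dist"]))[0].ravel().astype(int);print(p)
x,y=p;s=im[y-35:y+35,x-35:x+35].copy()
for c in blobs(s,(15,30,150),(40,255,255),100):
    c=c.reshape(-1,2)+[x-35,y-35]
    print(cv2.minAreaRect(np.array([plane(m,q,.07)[:2] for q in c.astype(float)],np.float32)))
```

```text
[0.44576858 0.07784119 0.24208276]
[321 147]
((0.4457855522632599, 0.11920450627803802), (0.03534677252173424, 0.03562386706471443), 76.17329406738281)
```

View pics/w3.png

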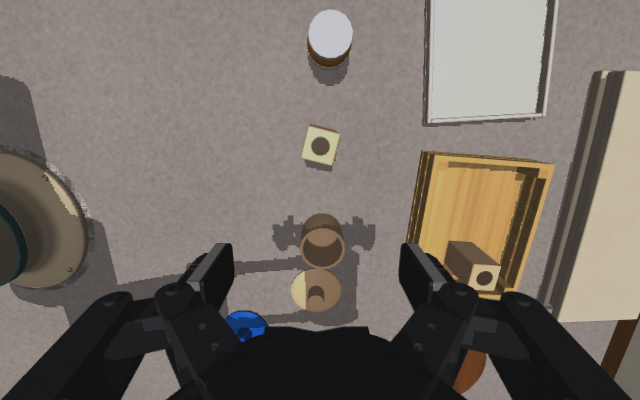

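Prop_a stands in the crate with its mark at (484,278). Prop_b's top is at (320,146), turned about -14°.

drive_tool(
  deltas=[
    {"linear":[0,14,-15],"twist":-5,"claw":1},
    {"linear":[0,30,-40],"twist":-10,"claw":1},
    {"linear":[0,41,-70],"twist":-14,"claw":1},
    {"linear":[0,41,-100],"twist":-14,"claw":1},
    {"linear":[0,41,-130],"twist":-14,"claw":1},
    {"linear":[0,41,-155],"twist":-14,"claw":1},
    {"linear":[0,41,-175],"twist":-14,"claw":1},
    {"linear":[0,41,-190],"twist":-14,"claw":1},
    {"linear":[0,41,-198],"twist":-14,"claw":1},
    {"linear":[0,41,-200],"twist":-14,"claw":1},
    {"linear":[0,41,-200],"twist":-14,"claw":0.3},
    {"linear":[0,41,-200],"twist":-14,"claw":0.1},
  ],
)

```text
clock: 7.13
position: [0.4489, 0.1179, 0.042]
ee_rot: [0.001, 0.788, 0.616, 0.001]
contact_force: [0.1, -0.3, 0.3]
width: 0.0637
gripper_force: 0.0
```

drive_tool(
  deltas=[
    {"linear":[0,0,0],"twist":0,"claw":0.1},
    {"linear":[0,0,0],"twist":0,"claw":0.1},
    {"linear":[0,0,0],"twist":0,"claw":0.1},
    {"linear":[0,0,0],"twist":0,"claw":0.1},
  ],
)

```text
clock: 7.47
position: [0.4483, 0.1181, 0.0423]
ee_rot: [0.001, 0.788, 0.616, 0.001]
contact_force: [0.2, -0.6, 5.5]
width: 0.0355
gripper_force: 41.0
```

drive_tool(
  deltas=[
    {"linear":[0,0,10],"twist":0,"claw":0.1},
    {"linear":[0,0,35],"twist":0,"claw":0.1},
    {"linear":[10,-3,65],"twist":1,"claw":0.1},
    {"linear":[25,-8,90],"twist":3,"claw":0.1},
    {"linear":[50,-16,108],"twist":5,"claw":0.1},
    {"linear":[80,-26,110],"twist":7,"claw":0.1},
    {"linear":[110,-36,110],"twist":9,"claw":0.1},
    {"linear":[140,-46,110],"twist":10,"claw":0.1},
    {"linear":[170,-57,110],"twist":10,"claw":0.1},
    {"linear":[192,-64,110],"twist":10,"claw":0.1},
    {"linear":[204,-68,110],"twist":10,"claw":0.1},
    {"linear":[204,-68,110],"twist":10,"claw":0.1},
  ],
)

```text
clock: 8.47
position: [0.6544, 0.0487, 0.1505]
ee_rot: [0.001, 0.732, 0.682, 0.0]
contact_force: [0.1, 0.6, -2.1]
width: 0.0354
gripper_force: 40.5
```

drive_tool(
  deltas=[
    {"linear":[0,0,-15],"twist":0,"claw":0.1},
    {"linear":[0,0,-40],"twist":0,"claw":0.1},
    {"linear":[0,0,-65],"twist":0,"claw":0.1},
    {"linear":[0,0,-85],"twist":0,"claw":0.1},
    {"linear":[0,0,-95],"twist":0,"claw":0.1},
    {"linear":[0,0,-101],"twist":0,"claw":0.1},
    {"linear":[0,0,-104],"twist":0,"claw":0.1},
    {"linear":[0,0,-104],"twist":0,"claw":0.1},
    {"linear":[0,0,-104],"twist":0,"claw":0.7},
    {"linear":[0,0,-104],"twist":0,"claw":0.7},
    {"linear":[0,0,-104],"twist":0,"claw":0.7},
    {"linear":[0,0,-104],"twist":0,"claw":0.7},
  ],
)

```text
clock: 9.47
position: [0.6521, 0.0501, 0.0479]
ee_rot: [0.0, 0.731, 0.682, 0.0]
contact_force: [0.6, -0.3, -0.5]
width: 0.0596
gripper_force: 0.0
```

drive_tool(
  deltas=[
    {"linear":[0,0,15],"twist":0,"claw":0.7},
    {"linear":[0,0,45],"twist":0,"claw":0.7},
    {"linear":[0,0,80],"twist":0,"claw":0.8},
    {"linear":[-10,-3,105],"twist":1,"claw":1},
    {"linear":[-35,-10,112],"twist":2,"claw":1},
    {"linear":[-65,-18,112],"twist":3,"claw":1},
    {"linear":[-97,-27,112],"twist":4,"claw":1},
    {"linear":[-130,-36,112],"twist":4,"claw":1},
    {"linear":[-160,-44,112],"twist":4,"claw":1},
    {"linear":[-185,-51,112],"twist":4,"claw":1},
    {"linear":[-201,-55,112],"twist":4,"claw":1},
    {"linear":[-201,-55,112],"twist":4,"claw":1},
  ],
)

```text
clock: 10.47
position: [0.4466, -0.0052, 0.1594]
ee_rot: [-0.001, 0.707, 0.707, -0.001]
contact_force: [-0.5, 0.9, -0.4]
width: 0.0853
gripper_force: 0.0
```

Run:
```python
from h import *
m=eyes.camera_model("wrist");im=eyes.get_image("wrist");np.savez("w4.npz",im=im,**m)
cv2.imwrite("pics/w4.png",im[...,::-1]);print(sensors.get_state()["position"])
print(cv2.projectPoints(np.array([(.451,-.005,.062)]),cv2.Rodrigues(np.array(m["R"]))[0],np.array(m["t"]),m["intrinsics"],np.array(m["dist"]))[0].ravel())
```

```text
[ 0.44941707 -0.00514192  0.15975188]
[322.58101563 201.90703073]
```

View pics/w4.png

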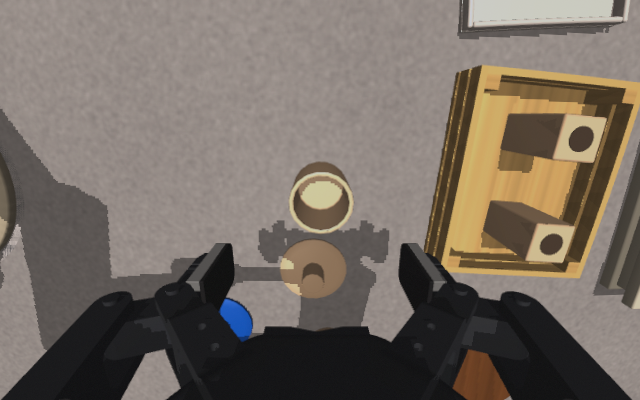

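Both props stand upright in the crate. The cup's rim is centred at (321,202), where it was predicted.

drive_tool(
  deltas=[
    {"linear":[0,0,-15],"twist":0,"claw":1},
    {"linear":[0,0,-40],"twist":0,"claw":1},
    {"linear":[0,0,-70],"twist":0,"claw":1},
    {"linear":[0,0,-95],"twist":0,"claw":1},
    {"linear":[0,0,-112],"twist":0,"claw":1},
    {"linear":[0,0,-120],"twist":0,"claw":1},
    {"linear":[0,0,-123],"twist":0,"claw":1},
    {"linear":[0,0,-123],"twist":0,"claw":0.5},
    {"linear":[0,0,-123],"twist":0,"claw":0.4},
    {"linear":[0,0,-123],"twist":0,"claw":0.4},
    {"linear":[0,0,-123],"twist":0,"claw":0.4},
    {"linear":[0,0,-123],"twist":0,"claw":0.4},
  ],
  squeeze=30,
)

```text
clock: 11.52
position: [0.452, -0.0052, 0.0375]
ee_rot: [0.001, 0.707, 0.707, 0.001]
contact_force: [0.8, 0.0, 5.5]
width: 0.0546
gripper_force: 32.3
```

drive_tool(
  deltas=[
    {"linear":[0,0,10],"twist":0,"claw":0.4},
    {"linear":[0,0,35],"twist":0,"claw":0.4},
    {"linear":[0,0,70],"twist":0,"claw":0.4},
    {"linear":[10,10,100],"twist":0,"claw":0.4},
    {"linear":[25,25,115],"twist":0,"claw":0.4},
    {"linear":[48,50,118],"twist":0,"claw":0.4},
    {"linear":[74,77,118],"twist":1,"claw":0.4},
    {"linear":[100,104,118],"twist":2,"claw":0.4},
    {"linear":[126,131,118],"twist":3,"claw":0.4},
    {"linear":[152,158,118],"twist":4,"claw":0.4},
    {"linear":[176,184,118],"twist":4,"claw":0.4},
    {"linear":[190,199,118],"twist":4,"claw":0.4},
  ],
)

```text
clock: 12.52
position: [0.6429, 0.1971, 0.1541]
ee_rot: [0.0, 0.681, 0.732, 0.001]
contact_force: [0.6, -0.7, 0.0]
width: 0.0544
gripper_force: 32.3
```

drive_tool(
  deltas=[
    {"linear":[6,6,-5],"twist":0,"claw":0.4},
    {"linear":[6,6,-30],"twist":0,"claw":0.4},
    {"linear":[6,6,-60],"twist":0,"claw":0.4},
    {"linear":[6,6,-85],"twist":0,"claw":0.4},
    {"linear":[6,6,-100],"twist":0,"claw":0.4},
    {"linear":[6,6,-108],"twist":0,"claw":0.4},
    {"linear":[6,6,-112],"twist":0,"claw":0.4},
    {"linear":[6,6,-113],"twist":0,"claw":0.4},
    {"linear":[6,6,-113],"twist":0,"claw":0.9},
    {"linear":[6,6,-113],"twist":0,"claw":0.9},
    {"linear":[6,6,-113],"twist":0,"claw":0.9},
    {"linear":[6,6,-113],"twist":0,"claw":0.9},
  ],
)

```text
clock: 13.52
position: [0.647, 0.1999, 0.0418]
ee_rot: [0.0, 0.682, 0.732, 0.0]
contact_force: [-0.1, -0.4, -0.3]
width: 0.0766
gripper_force: 0.0
```

drive_tool(
  deltas=[
    {"linear":[0,0,15],"twist":0,"claw":0.9},
    {"linear":[0,0,45],"twist":0,"claw":0.9},
    {"linear":[0,0,80],"twist":0,"claw":1},
    {"linear":[-5,-10,110],"twist":0,"claw":1},
    {"linear":[-14,-35,120],"twist":-1,"claw":1},
    {"linear":[-27,-70,120],"twist":-2,"claw":1},
    {"linear":[-40,-105,120],"twist":-3,"claw":1},
    {"linear":[-53,-140,120],"twist":-4,"claw":1},
    {"linear":[-66,-175,120],"twist":-4,"claw":1},
    {"linear":[-79,-210,120],"twist":-4,"claw":1},
    {"linear":[-92,-245,120],"twist":-4,"claw":1},
    {"linear":[-105,-280,120],"twist":-4,"claw":1},
  ],
)

```text
clock: 14.52
position: [0.5409, -0.0815, 0.1617]
ee_rot: [0.0, 0.707, 0.707, 0.0]
contact_force: [1.0, -0.5, 0.2]
width: 0.0856
gripper_force: 0.0
```

drive_tool(
  deltas=[
    {"linear":[-13,-35,0],"twist":0,"claw":1},
    {"linear":[-26,-70,0],"twist":0,"claw":1},
    {"linear":[-39,-105,0],"twist":0,"claw":1},
    {"linear":[-52,-140,0],"twist":0,"claw":1},
    {"linear":[-65,-175,0],"twist":0,"claw":1},
    {"linear":[-76,-205,0],"twist":0,"claw":1},
    {"linear":[-85,-230,0],"twist":0,"claw":1},
    {"linear":[-91,-247,0],"twist":0,"claw":1},
    {"linear":[-91,-247,0],"twist":0,"claw":1},
  ],
)

```text
clock: 15.27
position: [0.4497, -0.3309, 0.1615]
ee_rot: [0.001, 0.708, 0.706, -0.001]
contact_force: [-0.5, 0.2, -0.3]
width: 0.0852
gripper_force: 0.0
```

Run:
```python
from h import *
m=eyes.camera_model("wrist");im=eyes.get_image("wrist");np.savez("w5.npz",im=im,**m)
cv2.imwrite("pics/w5.png",im[...,::-1]);print(sensors.get_state()["position"])
print(cv2.projectPoints(np.array([(.452,-.327,.062)]),cv2.Rodrigues(np.array(m["R"]))[0],np.array(m["t"]),m["intrinsics"],np.array(m["dist"]))[0].ravel())
```

```text
[ 0.4501417  -0.3286741   0.16140364]
[319.68361242 196.68375546]
```

View pics/w5.png

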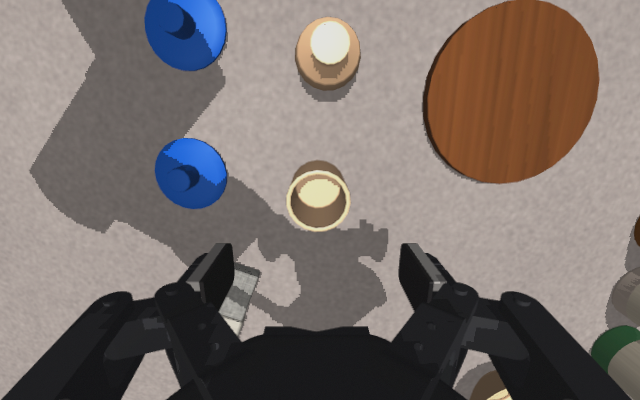

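The cup's rim is centred at (319,201), about 3 mm farther in -y than predicted. The batt is centred at about (512,91) and the vase at (328,50).

drive_tool(
  deltas=[
    {"linear":[1,-2,-15],"twist":0,"claw":1},
    {"linear":[1,-2,-40],"twist":0,"claw":1},
    {"linear":[1,-2,-70],"twist":0,"claw":1},
    {"linear":[1,-2,-95],"twist":0,"claw":1},
    {"linear":[1,-2,-112],"twist":0,"claw":1},
    {"linear":[1,-2,-120],"twist":0,"claw":1},
    {"linear":[1,-2,-124],"twist":0,"claw":1},
    {"linear":[1,-2,-124],"twist":0,"claw":0.5},
    {"linear":[1,-2,-124],"twist":0,"claw":0.4},
    {"linear":[1,-2,-124],"twist":0,"claw":0.4},
    {"linear":[1,-2,-124],"twist":0,"claw":0.4},
    {"linear":[1,-2,-124],"twist":0,"claw":0.4},
  ],
)

```text
clock: 16.32
position: [0.4526, -0.3297, 0.0388]
ee_rot: [0.002, 0.707, 0.707, 0.0]
contact_force: [0.6, 0.5, 6.2]
width: 0.0547
gripper_force: 32.3
```

Run:
```python
from h import *
d=np.load("w5.npz");im=d["im"].copy();m={k:d[k] for k in("intrinsics","dist","R","t")}
c=max(blobs(im[:230,400:620].copy(),(3,90,60),(20,255,200),500),key=cv2.contourArea).reshape(-1,2)+[400,0]
W=np.array([plane(m,q,.015)[:2] for q in c.astype(float)],np.float32)
print("batt",cv2.minEnclosingCircle(W))
d=np.load("w4.npz");m={k:d[k] for k in("intrinsics","dist","R","t")}
print("lid knob top",plane(m,(313,274),.034),"disc c",plane(m,(314,269),.009))
```

```text
batt ((0.6373823881149292, -0.2419365495443344), 0.08496101200580597)
lid knob top [ 0.44215532 -0.09194412  0.034     ] disc c [ 0.4429017  -0.10087048  0.009     ]
```

drive_tool(
  deltas=[
    {"linear":[0,0,10],"twist":0,"claw":0.4},
    {"linear":[0,0,35],"twist":0,"claw":0.4},
    {"linear":[0,0,70],"twist":0,"claw":0.4},
    {"linear":[4,12,100],"twist":0,"claw":0.4},
    {"linear":[11,36,115],"twist":0,"claw":0.4},
    {"linear":[22,70,118],"twist":0,"claw":0.4},
    {"linear":[33,106,118],"twist":0,"claw":0.4},
    {"linear":[44,142,118],"twist":0,"claw":0.4},
    {"linear":[55,178,118],"twist":0,"claw":0.4},
    {"linear":[66,214,118],"twist":0,"claw":0.4},
    {"linear":[77,250,118],"twist":0,"claw":0.4},
    {"linear":[88,286,118],"twist":0,"claw":0.4},
  ],
)

```text
clock: 17.32
position: [0.5395, -0.0413, 0.1559]
ee_rot: [0.0, 0.707, 0.707, -0.0]
contact_force: [0.8, -0.9, -1.1]
width: 0.0548
gripper_force: 32.3
```

drive_tool(
  deltas=[
    {"linear":[11,36,0],"twist":0,"claw":0.4},
    {"linear":[22,72,0],"twist":0,"claw":0.4},
    {"linear":[33,108,0],"twist":0,"claw":0.4},
    {"linear":[44,144,0],"twist":1,"claw":0.4},
    {"linear":[55,180,0],"twist":2,"claw":0.4},
    {"linear":[66,216,0],"twist":3,"claw":0.4},
    {"linear":[77,250,0],"twist":4,"claw":0.4},
    {"linear":[86,280,0],"twist":4,"claw":0.4},
    {"linear":[94,305,0],"twist":4,"claw":0.4},
    {"linear":[100,321,0],"twist":4,"claw":0.4},
    {"linear":[102,329,0],"twist":4,"claw":0.4},
    {"linear":[102,329,0],"twist":4,"claw":0.4},
  ],
)

```text
clock: 18.32
position: [0.6415, 0.2876, 0.1551]
ee_rot: [-0.0, 0.681, 0.732, 0.0]
contact_force: [0.7, -0.1, -1.1]
width: 0.0549
gripper_force: 32.3
```

drive_tool(
  deltas=[
    {"linear":[0,0,-5],"twist":0,"claw":0.4},
    {"linear":[0,0,-30],"twist":0,"claw":0.4},
    {"linear":[0,0,-60],"twist":0,"claw":0.4},
    {"linear":[0,0,-85],"twist":0,"claw":0.4},
    {"linear":[0,0,-100],"twist":0,"claw":0.4},
    {"linear":[0,0,-108],"twist":0,"claw":0.4},
    {"linear":[0,0,-112],"twist":0,"claw":0.4},
    {"linear":[0,0,-113],"twist":0,"claw":0.4},
    {"linear":[0,0,-113],"twist":0,"claw":0.9},
    {"linear":[0,0,-113],"twist":0,"claw":0.9},
    {"linear":[0,0,-113],"twist":0,"claw":0.9},
    {"linear":[0,0,-113],"twist":0,"claw":0.9},
  ],
)

```text
clock: 19.32
position: [0.6421, 0.2858, 0.0429]
ee_rot: [0.0, 0.682, 0.731, 0.001]
contact_force: [-0.3, -0.0, -0.3]
width: 0.0769
gripper_force: 0.0
```

drive_tool(
  deltas=[
    {"linear":[0,0,15],"twist":0,"claw":0.9},
    {"linear":[0,0,45],"twist":0,"claw":0.9},
    {"linear":[0,0,80],"twist":0,"claw":1},
    {"linear":[-5,-10,110],"twist":0,"claw":1},
    {"linear":[-17,-32,118],"twist":-1,"claw":1},
    {"linear":[-34,-65,118],"twist":-2,"claw":1},
    {"linear":[-51,-98,118],"twist":-3,"claw":1},
    {"linear":[-68,-131,118],"twist":-4,"claw":1},
    {"linear":[-85,-164,118],"twist":-4,"claw":1},
    {"linear":[-102,-197,118],"twist":-4,"claw":1},
    {"linear":[-119,-230,118],"twist":-4,"claw":1},
    {"linear":[-136,-263,118],"twist":-4,"claw":1},
  ],
)

```text
clock: 20.32
position: [0.5047, 0.0217, 0.1607]
ee_rot: [0.0, 0.707, 0.708, 0.0]
contact_force: [1.6, -0.5, -0.9]
width: 0.0849
gripper_force: 0.0
```

drive_tool(
  deltas=[
    {"linear":[-17,-33,0],"twist":0,"claw":1},
    {"linear":[-32,-63,0],"twist":0,"claw":1},
    {"linear":[-45,-90,0],"twist":0,"claw":1},
    {"linear":[-55,-110,0],"twist":0,"claw":1},
    {"linear":[-62,-124,0],"twist":0,"claw":1},
    {"linear":[-62,-124,0],"twist":0,"claw":1},
    {"linear":[-62,-124,0],"twist":0,"claw":1},
  ],
)

```text
clock: 20.9
position: [0.4436, -0.1014, 0.1606]
ee_rot: [0.0, 0.708, 0.707, 0.0]
contact_force: [-0.2, 0.1, -0.4]
width: 0.0853
gripper_force: 0.0
```

Run:
```python
from h import *
m=eyes.camera_model("wrist");im=eyes.get_image("wrist");np.savez("w6.npz",im=im,**m)
cv2.imwrite("pics/w6.png",im[...,::-1]);print(sensors.get_state()["position"])
for X in[(.4435,-.1015,.034),(.4435,-.1015,.009)]:print(cv2.projectPoints(np.array([X]),cv2.Rodrigues(np.array(m["R"]))[0],np.array(m["t"]),m["intrinsics"],np.array(m["dist"]))[0].ravel())
```

```text
[ 0.44394443 -0.10087487  0.16058106]
[316.67126938 193.05194074]
[316.61742058 186.64057786]
```

View pics/w6.png

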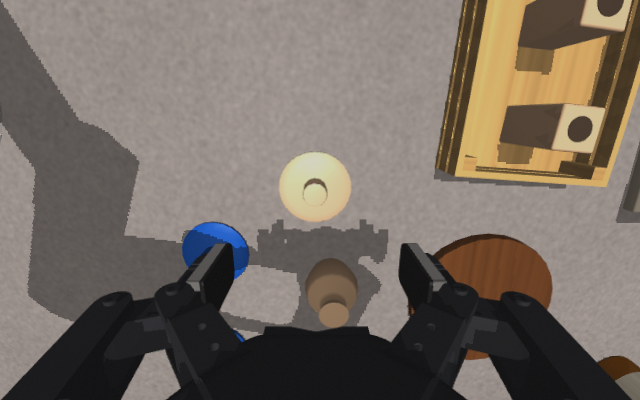

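The lid's knob is at (315,194), as predicted, and the two props still stand in the crate.

drive_tool(
  deltas=[
    {"linear":[0,-1,-15],"twist":0,"claw":1},
    {"linear":[0,-1,-40],"twist":0,"claw":1},
    {"linear":[0,-1,-70],"twist":0,"claw":0.7},
    {"linear":[0,-1,-95],"twist":0,"claw":0.7},
    {"linear":[0,-1,-115],"twist":0,"claw":0.7},
    {"linear":[0,-1,-128],"twist":0,"claw":0.7},
    {"linear":[0,-1,-134],"twist":0,"claw":0.6},
    {"linear":[0,-1,-137],"twist":0,"claw":0.6},
    {"linear":[0,-1,-137],"twist":0,"claw":0.3},
    {"linear":[0,-1,-137],"twist":0,"claw":0.1},
    {"linear":[0,-1,-137],"twist":0,"claw":0.1},
    {"linear":[0,-1,-137],"twist":0,"claw":0.1},
  ],
)

```text
clock: 21.95
position: [0.4445, -0.1021, 0.0242]
ee_rot: [0.001, 0.707, 0.707, 0.001]
contact_force: [0.4, -0.0, 0.3]
width: 0.0228
gripper_force: 29.6
```

drive_tool(
  deltas=[
    {"linear":[0,0,0],"twist":0,"claw":0.1},
    {"linear":[0,0,0],"twist":0,"claw":0.1},
    {"linear":[0,0,0],"twist":0,"claw":0.1},
  ],
)

```text
clock: 22.2
position: [0.4445, -0.1021, 0.0242]
ee_rot: [0.001, 0.707, 0.707, 0.001]
contact_force: [1.1, 2.1, 6.4]
width: 0.023
gripper_force: 30.0
```

drive_tool(
  deltas=[
    {"linear":[0,0,10],"twist":0,"claw":0.1},
    {"linear":[0,0,35],"twist":0,"claw":0.1},
    {"linear":[8,0,70],"twist":0,"claw":0.1},
    {"linear":[25,-5,95],"twist":0,"claw":0.1},
    {"linear":[50,-20,105],"twist":0,"claw":0.1},
    {"linear":[80,-42,105],"twist":0,"claw":0.1},
    {"linear":[110,-66,105],"twist":0,"claw":0.1},
    {"linear":[138,-90,105],"twist":0,"claw":0.1},
    {"linear":[162,-112,105],"twist":0,"claw":0.1},
    {"linear":[182,-130,105],"twist":0,"claw":0.1},
    {"linear":[193,-140,105],"twist":0,"claw":0.1},
    {"linear":[193,-140,105],"twist":0,"claw":0.1},
  ],
)

```text
clock: 23.2
position: [0.6388, -0.245, 0.1271]
ee_rot: [0.001, 0.707, 0.707, -0.0]
contact_force: [0.1, -0.6, -1.2]
width: 0.0228
gripper_force: 29.8
```

drive_tool(
  deltas=[
    {"linear":[0,0,-15],"twist":0,"claw":0.1},
    {"linear":[0,0,-40],"twist":0,"claw":0.1},
    {"linear":[0,0,-63],"twist":0,"claw":0.1},
    {"linear":[0,0,-78],"twist":0,"claw":0.1},
    {"linear":[0,0,-86],"twist":0,"claw":0.1},
    {"linear":[0,0,-89],"twist":0,"claw":0.1},
    {"linear":[0,0,-90],"twist":0,"claw":0.1},
    {"linear":[0,0,-90],"twist":0,"claw":0.1},
  ],
)

```text
clock: 23.87
position: [0.6362, -0.2416, 0.0389]
ee_rot: [-0.0, 0.707, 0.707, -0.0]
contact_force: [-0.2, 0.1, 0.0]
width: 0.0229
gripper_force: 30.5
```

drive_tool(
  deltas=[
    {"linear":[0,0,0],"twist":0,"claw":0.6},
    {"linear":[0,0,0],"twist":0,"claw":0.6},
    {"linear":[0,0,0],"twist":0,"claw":0.6},
    {"linear":[0,0,0],"twist":0,"claw":0.6},
    {"linear":[0,0,15],"twist":0,"claw":0.6},
    {"linear":[0,0,45],"twist":0,"claw":0.6},
    {"linear":[0,0,80],"twist":0,"claw":0.6},
    {"linear":[0,0,120],"twist":0,"claw":0.6},
    {"linear":[-20,0,155],"twist":0,"claw":0.6},
    {"linear":[-60,0,185],"twist":0,"claw":0.6},
    {"linear":[-100,0,200],"twist":0,"claw":0.6},
    {"linear":[-130,0,200],"twist":0,"claw":0.6},
  ],
)

```text
clock: 24.87
position: [0.5073, -0.2429, 0.2422]
ee_rot: [0.004, 0.707, 0.708, 0.001]
contact_force: [0.2, -1.0, -0.2]
width: 0.0513
gripper_force: 0.0
```

Run:
```python
from h import *
cv2.imwrite("pics/end.png",eyes.get_image("scene")[:,:520,::-1])
cv2.imwrite("pics/end2.png",eyes.get_image("side")[100:340,210:510,::-1].repeat(2,0).repeat(2,1))
```

```text
(no output)
```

View pics/end.png

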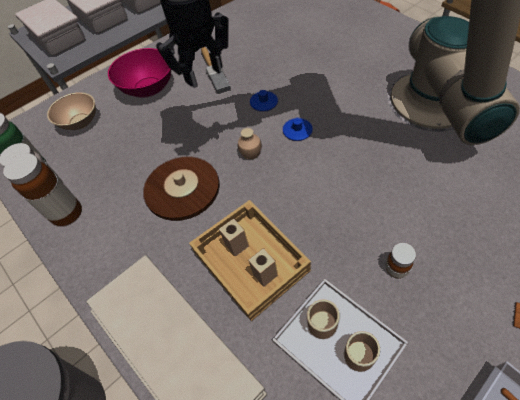

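View pics/end2.png

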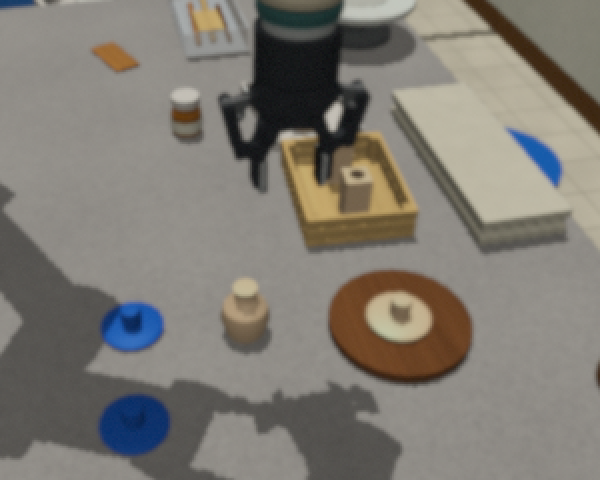

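Both views show everything in place: the props upright in the crate (233,237) and (262,266), the cups mouth up in the tray (323,319) and (361,351), and the lid centred on the batt (181,182). The vase and jar have not moved.

```bash
python3 -c "
from rig import manip; print(manip.sign_off())"
```

```text
the job is handed in; nothing more can be done
None
```

I handed the job in at about 25 s: props upright in the crate, cups mouth up in the tray, lid knob up on the batt, vase and jar untouched; the last camera views show it all in place, though hand-in returned no verdict.

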